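Raise the booth window to the green clip

ROBOT

A 6-joint arm with a two-finger parallel gripper is mounted at the origin on the work surface; the furniture and walls round the work are solid. World frame = base frame: x ahead of the robot, y to its left, z up, the work surface at z = 0. Lengths are in m, angles in degrees, forces in N, time in s.
With the tool pointing down it reaches from about 0.25 to 0.775 m from the base axis. Payload 4 kg.
Tool frame: the origin (TCP) lies at the very end of the fingers, on their centre line; the grasp point (between the pads) lies 19 mm behind it; x points along the fingers, y is the direction in which the jaws open and shut, and the axes are right-handed (so a half turn about x gives the same grasp; the last joint's range is limited). The gripper opens to 85 mm and grips with 20 to 120 N. Pads are 22 mm wide; open, the fingers measure 114 mm over their backs; the gripper's body (76 mm by 85 mm) begins 54 mm behind the grasp point. The pads swing forward as they close: fully open they stand 13 mm farther back than shut.
Start: joints at [-77.527, 4.996, 78.535, -0, 96.463, -5.907], TCP at [0.173, -0.522, 0.231] pointing down, gripper open.
Joint ranges: [-177.83, 177.83], [-43.37, 116.18], [15.69, 146.23], [-61.86, 241.86], [9.47, 152.12], [-147.06, 147.06]. Speed limits (degrees/s): [159.86, 159.86, 180, 180, 180, 180].

INTERFACE

Orientations are given as [roll, pitch, yaw] about the fixed x, y, z axes, in that order (R = Rz(yaw) Ry(pitch) Rx(roll)).
In Python, from plant import * gives the robot as it stands.
- The arm moves only by the tool play_rows, never from a script. Its argument "steps" is a list of rows, each a list of 3 entries, a list of its own where there are three numbers: the shift along the tool's x, y, z in mm, then the turn about the tool's x in degrees, then the gripper command: -1 is fully open, 1 is shut, values between are in proportion. In form: [[[tx, ty, tz], turn, jaw], ...]. A call has 1 to 12 rows; each row shifts and turns the commanded pose from where the row before left it, along the tool's axes as they then stand; what a row does not reach is not made up. A row lasts 1/12 s, in which the tool goes at most 41.7 mm and 7.16 degrees, less where a joint would pass 70% of its speed; a pose out of reach is approached as far as the arm can. A call with a gripper value outside its range is refused whole. The fingers move at their own pace and stop on an object; "newtons" is the grip in N (left out, the last holds). Time passes only in rows, so rows that do not move let the fingers close. It gives the time, the measured TCP pose, the force and the opening at its end, in the units of the state.
- sense(): the state, without advancing time (a new reading comes with each control period).
- capture(name): name is "side" or "top"; returns the picture (400x640x3 uint8, red, green, blue); there is no depth.
- camera_model(name): a dict with "K" (3x3 intrinsics, pixels), "world_to_cam" (4x4, takes a point from world to camera coordinates). Camera axes: x right, y down, z forward; pixel columns grow to the right and rows downward; lengths in m; the calibration is good to about 2 mm. A picture is of the moment at which its call begins. camera_model takes no time and is no camera call.
- finish_job(): hands the job in, once; it reports no verdict.
The state is a dict: "time_s": time; "joint_pos": joint angles; "qd": joint speeds; "joint_torque": joint torques, N m; "eef_pos": TCP position; "tool_rot": TCP orientation; "wrist_force": force on the tool from outside, world axes, zero at the start; "torque": the same for the moment, N m; "grip_width": opening from 0.0 (shut) to 1.0 (fully open).
Only numpy, scipy, OpenCV 4.12 (cv2) and the standard library are available. Lean on these libraries where they do the work, as an engineer would, in place of code of your own. Each camera call takes 0.05 s, during which the arm holds its last target.

TASK

Put your fingertips beneath the blue lip of the inspection booth's sliding window and push the window up, slowly, until the orange index line on it is level with the pointer of the green height clip on the right-hand post; then take the hand away and leave the window standing there. Only push: do not pinch the lip, and keep your fingers off the clear pane. Leave the green clip where it is set and do not disturb the gauges and parts standing around and inside the booth.

Things in the scene. Friction and masses are not known exactly. Their poses are not given: they have to be found in the camera images.
- booth: White and grey booth fixed to the table, 185 deep, 316 wide, 294 mm high. Origin: centre of its underside on the table; x from front to back, y to its left, z up. The window front between two posts (y = +-129 mm) leans back 35 degrees: its plane rises from x = -92.5, z = 50 mm along (sin 35, 0, cos 35). A grey apron closes its lowest 57 mm, 12 mm behind the plane; plinth 50 mm high.
- sash (a joint): Travel of the window up its sloping plane, m: 0 fully down, grows as it goes up, 0.135 at the upper stop. Counterweighted: it stays wherever it is left; a push of about 3 to 4 N along the slope moves it. The window is an aluminium frame 230 mm wide, its underside 50 mm up the plane at travel 0, with a clear pane 204 x 76 mm, 4 mm thick, above the blue lip; a black rubber strip lies on top of the lip.
- lip_push (a point): Point on the underside of the blue lip, mid-width, at its rounded front edge. z axis up the slope (window travel), -x out of the window towards the robot, square to the pane. The lip is 160 mm wide (y), 10 to 12 mm thick, 46 mm deep out from the pane; this point lies 40 mm out. Beneath it the space in front of apron and plinth is open. Moves with the window.
- sash_index (a point): Orange index line (4 mm high, 22 mm wide, with a square orange dot) on the right-hand aluminium edge of the window, next to the right-hand post; this point is its right end, 31 mm up the slope from lip_push. It moves with the window; its z axis points up the slope.
- clip_mark (a point): Tip of the pointer of the green height clip (26 x 16 mm block, pointer 4 mm high) on the front of the right-hand post. Its z axis points up the slope. The window is right when sash_index has z = 0 in this frame. The clip is held by friction only.
- turned_part: Pale turned flanged part, 58 mm across, 16 mm high, loose on the floor inside the booth. Origin: centre of its underside, z up.
- ring_gauge: Steel ring gauge lying flat, 64 mm across, 20 mm high, loose on the table in front of the booth, to its left. Origin: centre of its underside.
- plug_gauge: Plug gauge lying down, 112 mm long (its y axis), 25 mm across, loose in front of the booth, to its right. Origin: centre of its underside.
- needle_oiler: Small cream bottle with red needle cap, 27 mm across, 102 mm high, standing loose left of the booth. Origin: centre of its underside, z up.
- parts_dish: Round metal dish, 99 mm across, 18 mm high, loose right of the booth. Origin: centre of its underside.
- micrometer: Blue micrometer lying down, 55 x 158 x 20 mm, loose on the table left of the booth front. Origin: centre of its underside.

How it is judged:
By the outcome, as a careful person would: the job done as asked, in the order asked, and still so for the second after the job is handed in, with the robot touching nothing.
It also fails if it takes over 48 s, if anything falls off the work surface, if the arm or the gripper's body presses on something with over 40 N, if the wrist force passes 120 N, or if a joint passes its speed limit or range.

## Working session

There is one attempt and no reset: what is moved stays moved. The work goes in short steps, Python scripts to look and compute and a tool call to move; the robot and the scene stay as the last step left them, time stands still between calls to the robot, and variables do not carry over. Pictures are saved under pics/ and viewed, and the job is handed in when it is done.

Besides the shell and the picture viewer there is one more tool, called after "Emit:" in YAML: its name, and indented under it one key for each argument. play_rows: Moves the arm, as the interface text tells. Its arguments: {"type":"object","properties":{"steps":{"type":"array","items":{"type":"array"}},"newtons":{"type":"number"}},"required":["steps"]}

```bash
ls; mkdir -p pics; python3 - <<'E'
from plant import *
import cv2
print(sense())
for n in ("side","top"):
    im=capture(n); cv2.imwrite(f"pics/{n}0.png",im[:,:,::-1]); m=camera_model(n); print(n,m)
E
```

```text
pics
{'time_s': 0.0, 'joint_pos': array([-7.75241402e+01,  5.04066961e+00,  7.86253330e+01, -7.97747025e-04,
        9.64624326e+01, -5.90691206e+00]), 'qd': array([ 0.04876982,  0.0176805 , -0.05873954,  0.0663081 , -0.03899886,
       -0.05631433]), 'joint_torque': array([ 5.98348379e-04, -3.51869595e+01, -3.13270247e+01, -1.07487144e-04,
        1.08488998e-02, -1.29440701e-05]), 'eef_pos': array([ 0.17333607, -0.52144844,  0.23011902]), 'tool_rot': array([-95.55320877,  89.87156226, 102.8294742 ]), 'wrist_force': array([ 0.67317869,  0.55414595, -0.40733164]), 'torque': array([ 0.02230627,  0.02278529, -0.00661871]), 'grip_width': 0.9989186276256954}
side {'K': array([[514.13617629,   0.        , 321.06666108],
       [  0.        , 514.13617629, 204.54643655],
       [  0.        ,   0.        ,   1.        ]]), 'world_to_cam': array([[-0.82996292, -0.55727338,  0.0246564 ,  0.46224772],
       [-0.31655117,  0.43413256, -0.84340042,  0.24534721],
       [ 0.45930046, -0.70779609, -0.53671947,  1.33253791],
       [ 0.        ,  0.        ,  0.        ,  1.        ]])}
top {'K': array([[442.95418548,   0.        , 322.4418011 ],
       [  0.        , 442.95418548, 200.21480616],
       [  0.        ,   0.        ,   1.        ]]), 'world_to_cam': array([[ 5.47610053e-05, -9.99984298e-01,  5.60359801e-03,
         5.24866103e-02],
       [-9.89667182e-01, -8.57658564e-04, -1.43381079e-01,
         5.36451440e-01],
       [ 1.43383633e-01, -5.53784536e-03, -9.89651689e-01,
         1.25890380e+00],
       [ 0.00000000e+00,  0.00000000e+00,  0.00000000e+00,
         1.00000000e+00]])}
```

View pics/side0.png

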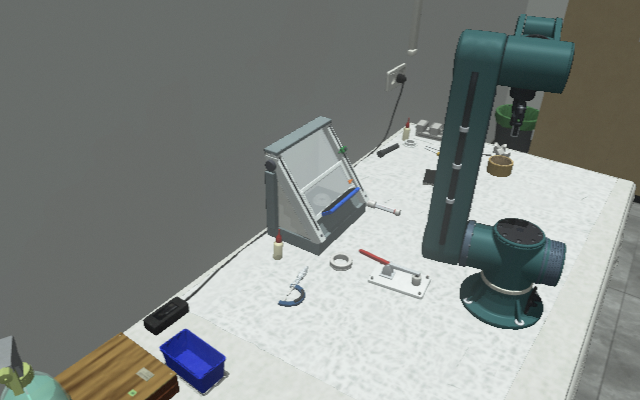

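View pics/top0.png

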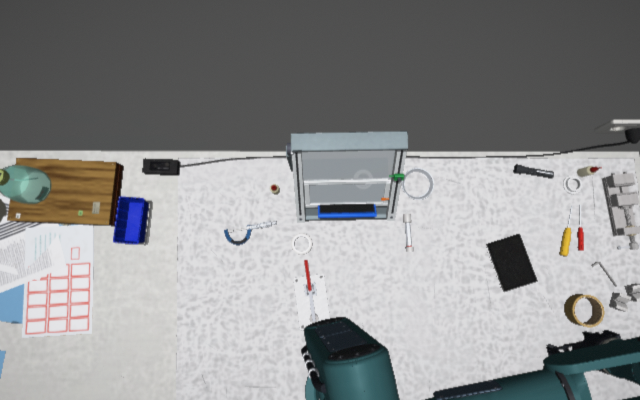

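The side view shows the booth at columns 265–365, with the blue lip near (340,201), the orange line near (350,182) and the green clip near (343,150). The top view shows the lip near (346,211) and the clip near (398,177). I'll zoom in to measure these.

```bash
python3 - <<'E'
import cv2
a=cv2.imread("pics/side0.png")[110:260,250:410]; cv2.imwrite("pics/s0z.png",cv2.resize(a,None,fx=5,fy=4*1,interpolation=cv2.INTER_CUBIC) if 0 else cv2.resize(a,(640,600),interpolation=cv2.INTER_CUBIC))
a=cv2.imread("pics/top0.png")[120:260,280:440]; cv2.imwrite("pics/t0z.png",cv2.resize(a,(640,560),interpolation=cv2.INTER_CUBIC))
E
```

```text
(no output)
```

View pics/s0z.png

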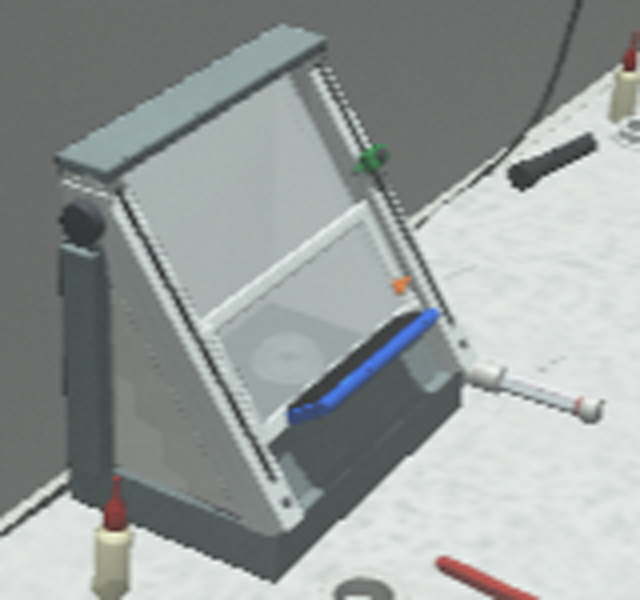

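View pics/t0z.png

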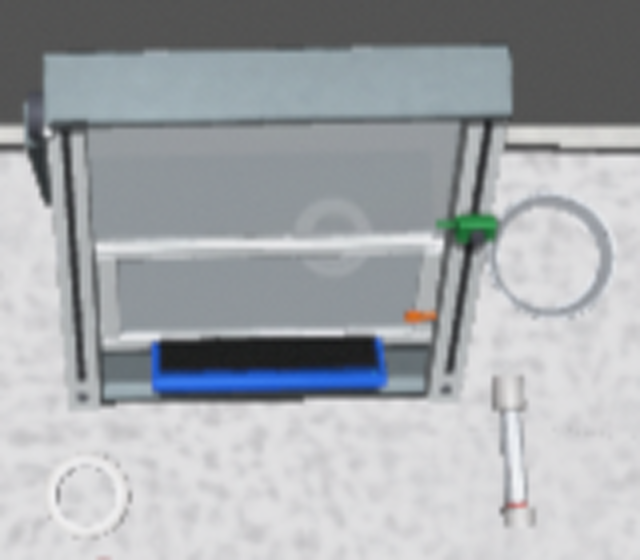

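```bash
python3 - <<'E'
import cv2,numpy as np
def crop(n,r0,r1,c0,c1,f):
    a=cv2.imread(f"pics/{n}0.png")[r0:r1,c0:c1]; return cv2.resize(a,None,fx=f,fy=f,interpolation=cv2.INTER_NEAREST)
cv2.imwrite("pics/s0zz.png",crop("side",140,220,315,375,7))
cv2.imwrite("pics/t0zz.png",crop("top",165,225,310,420,7))
E
```

```text
(no output)
```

View pics/s0zz.png

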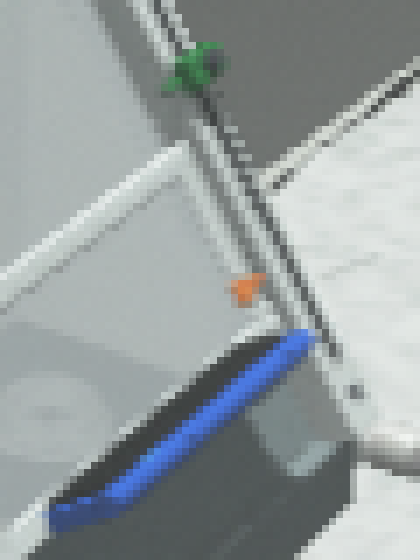

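View pics/t0zz.png

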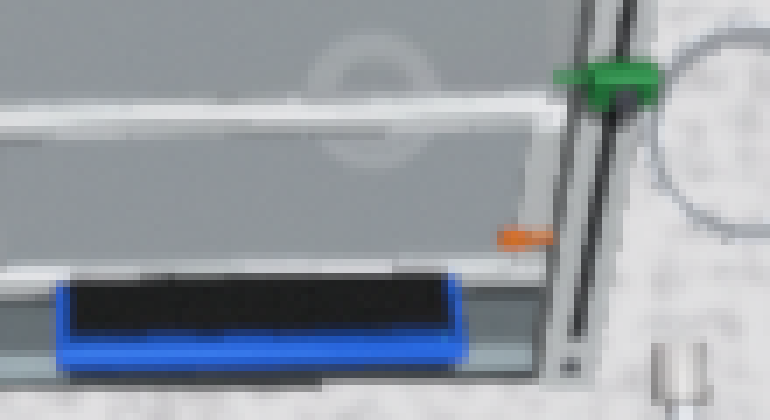

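```bash
cat > h.py <<'E'
from plant import *
import numpy as np, cv2
from scipy.optimize import least_squares
C={n:camera_model(n) for n in("side","top")}
def proj(n,P):
    P=np.atleast_2d(P); m=C[n]; q=P@m["world_to_cam"][:3,:3].T+m["world_to_cam"][:3,3]; q=q@m["K"].T; return q[:,:2]/q[:,2:]
def tri(s,t):
    f=lambda p: np.r_[proj("side",p)[0]-s,proj("top",p)[0]-t]
    r=least_squares(f,[.5,0,.15]); return r.x,r.fun
S=lambda u,v:np.array([315+u/7-.5,140+v/7-.5]); T=lambda u,v:np.array([310+u/7-.5,165+v/7-.5])
E
python3 - <<'E'
from h import *
np.set_printoptions(precision=4,suppress=True)
S4=lambda u,v:np.array([250+u/4-.5,110+v/4-.5]); T4=lambda u,v:np.array([280+u/4-.5,120+v/4-.5])
for n,s,t in [("index",S(266,277),T(552,238)),("clip",S(168,88),T(555,77)),("lipR",S(317,338),T(465,360)),("lipL",S4(293,420),T4(153,390)),("footL",S4(285,503),T4(82,397)),("footR",S4(463,343),T4(446,390)),("frameTopR",S(187,143),T(560,105))]:
    x,f=tri(s,t); print(n,x,f)
E
```

```text
index [ 0.5291 -0.128   0.1206] [-0.1614 -0.0221  0.0653  0.1278]
clip [ 0.5771 -0.117   0.2041] [ 0.0967  0.016  -0.0385 -0.073 ]
lipR [ 0.4813 -0.0924  0.1227] [ 0.1068  0.0132 -0.0436 -0.0866]
lipL [0.4907 0.0719 0.1079] [ 4.555   0.7588 -2.11   -3.9971]
footL [0.4798 0.1173 0.0695] [ 0.4442  0.0758 -0.2152 -0.4059]
footR [ 0.4848 -0.1415  0.0706] [ 0.4628  0.0522 -0.1874 -0.3761]
frameTopR [ 0.5712 -0.1234  0.1765] [-0.2792 -0.0445  0.1119  0.2137]
```

```bash
python3 - <<'E'
from h import *
from scipy.spatial.transform import Rotation as Ro
np.set_printoptions(precision=4,suppress=True)
s=sense(); R=Ro.from_euler('xyz',s['tool_rot'],degrees=True).as_matrix(); print(R)
yaw=np.deg2rad(1.1); by=np.array([-np.sin(yaw),np.cos(yaw),0])
for sg in(1,-1):
    t=R.T@(sg*by); print(sg,"turn about x",np.rad2deg(np.arctan2(t[2],t[1])))
d=np.array([.38,-.012,.231])-s['eef_pos']; print("d tool mm",R.T@d*1e3)
# clamp etc on rough heights from top
def ray(n,px,z):
    m=C[n];W=m["world_to_cam"];o=-W[:3,:3].T@W[:3,3];d=W[:3,:3].T@np.linalg.inv(m["K"])@[*px,1];return o+d*(z-o[2])/d[2]
for nm,px in [("handle tip",(307,261)),("handle root",(309,291)),("plate far R",(325,276)),("plate farL",(298,278)),("ring c",(302,243)),("plugtop",(409,215))]:
    print(nm,ray("top",px,0.0),ray("top",px,.06))
print(tri((362,252),(307,262)),tri((388,267),(310,290)))
E
```

```text
[[-0.0004  0.3153 -0.949 ]
 [ 0.002  -0.949  -0.3153]
 [-1.     -0.002  -0.0002]]
1 turn about x -162.71858994972783
-1 turn about x 17.281410050272193
d tool mm [   0.167  -418.3321 -356.7887]
handle tip [0.3603 0.0982 0.    ] [0.3599 0.0964 0.06  ]
handle root [0.2733 0.0919 0.    ] [0.2768 0.0904 0.06  ]
plate far R [0.3166 0.045  0.    ] [0.3181 0.0457 0.06  ]
plate farL [0.3108 0.1244 0.    ] [0.3126 0.1215 0.06  ]
ring c [0.4134 0.1133 0.    ] [0.4105 0.1109 0.06  ]
plugtop [ 0.4973 -0.2077  0.    ] [ 0.4907 -0.1955  0.06  ]
(array([0.358 , 0.0971, 0.0532]), array([ 0.3341,  0.0363, -0.1554, -0.3133])) (array([0.2796, 0.089 , 0.0328]), array([ 0.6156,  0.0432, -0.2805, -0.5908]))
```

Emit:
play_rows:
  steps:
    - [[0, 0, 0], 5.8, 1]
    - [[0, 0, 0], 5.8, 1]
    - [[0, 0, 0], 5.7, 1]
    - [[0, -36, -13], 0, 1]
    - [[0, -36, -13], 0, 1]
    - [[0, -36, -13], 0, 1]
    - [[0, -36, -13], 0, 1]
    - [[0, -36, -13], 0, 1]
    - [[0, -36, -13], 0, 1]
    - [[0, -36, -13], 0, 1]
    - [[0, -36, -13], 0, 1]
    - [[0, -36, -13], 0, 1]
  newtons: 20

```text
time_s: 1.1
eef_pos: [0.2842, -0.1939, 0.2309]
tool_rot: [-91.8, 90.0, 89.2]
wrist_force: [0.1, 0.1, -0.0]
grip_width: 0.0
```

Emit:
play_rows:
  steps:
    - [[0, -36, -20], 0, 1]
    - [[0, -36, -20], 0, 1]
    - [[0, -36, -20], 0, 1]
    - [[0, -36, -20], 0, 1]
    - [[0, -34, -20], 0, 1]
    - [[20, 0, 0], 0, 1]
    - [[25, 0, 0], 0, 1]
    - [[25, 0, 0], 0, 1]
    - [[25, 0, 0], 0, 1]
    - [[23, 0, 0], 0, 1]
    - [[0, 0, 0], 0, 1]
    - [[0, 0, 0], 0, 1]

```text
time_s: 2.1
eef_pos: [0.3797, -0.0157, 0.1121]
tool_rot: [-10.8, 89.8, 170.3]
wrist_force: [0.2, -0.5, -0.5]
grip_width: -0.001
```

```bash
python3 - <<'E'
from h import *
for n in("side","top"):
    im=capture(n); cv2.imwrite(f"pics/{n}1.png",im[:,:,::-1])
    print(n,proj(n,sense()['eef_pos']))
a=cv2.imread("pics/side1.png")[100:260,250:410]; a=cv2.resize(a,(400,400),interpolation=cv2.INTER_CUBIC)
b=cv2.imread("pics/top1.png")[100:260,270:430]; b=cv2.resize(b,(400,400),interpolation=cv2.INTER_CUBIC)
cv2.imwrite("pics/c1.png",np.hstack([a,b]))
E
```

```text
side [[376.69001311 212.21681051]]
top [[348.03507588 252.67224528]]
```

View pics/c1.png

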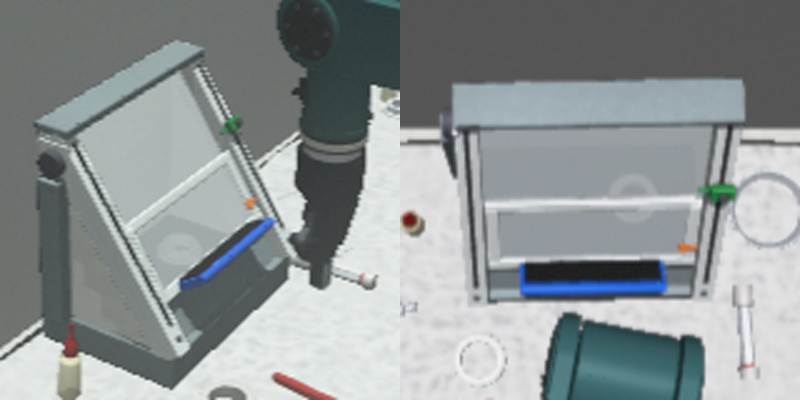

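Emit:
play_rows:
  steps:
    - [[7, -3, -12], 0, 1]
    - [[0, 0, -20], 0, 1]
    - [[0, 0, -15], 0, 1]
    - [[0, 0, -12], 0, 1]
    - [[0, 0, -6], 0, 1]
    - [[0, 0, -4], 0, 1]
    - [[0, 0, 0], 0, 1]
    - [[0, 0, 0], 0, 1]

```text
time_s: 2.87
eef_pos: [0.4498, -0.0118, 0.1068]
tool_rot: [152.6, 90.0, -26.3]
wrist_force: [0.8, 0.6, -0.2]
grip_width: -0.003
```

```bash
cat > snap.py <<'E'
import sys
from h import *
k=sys.argv[1]
for n in("side","top"):
    im=capture(n); cv2.imwrite(f"pics/{n}{k}.png",im[:,:,::-1])
a=cv2.imread(f"pics/side{k}.png")[130:230,310:410]; a=cv2.resize(a,(400,400),interpolation=cv2.INTER_CUBIC)
b=cv2.imread(f"pics/top{k}.png")[140:240,310:410]; b=cv2.resize(b,(400,400),interpolation=cv2.INTER_CUBIC)
cv2.imwrite(f"pics/c{k}.png",np.hstack([a,b]))
s=sense(); print(s['time_s'],s['eef_pos'],s['wrist_force'],s['torque'])
E
python3 snap.py 2
```

```text
2.9667 [ 0.44940452 -0.01168607  0.10649788] [ 0.06652691 -0.54578512 -0.64701374] [-0.01857516 -0.03556947  0.0291524 ]
```

View pics/c2.png

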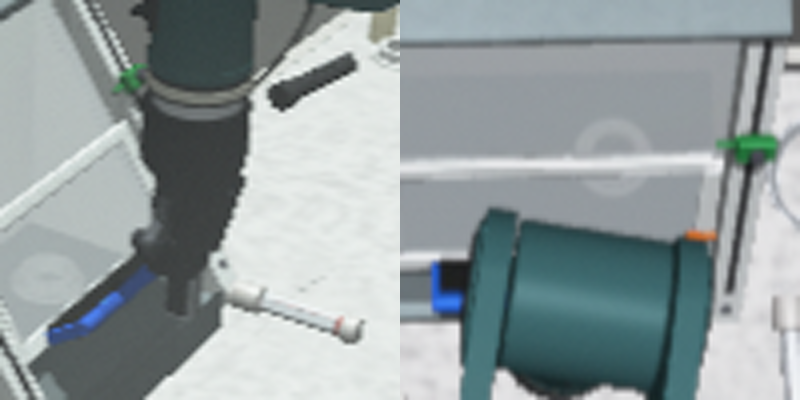

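The fingertips are in front of the lip and low enough to meet its rounded underside edge. Next I'll advance gently until they touch.

Emit:
play_rows:
  steps:
    - [[0, 0, -3], 0, 1]
    - [[0, 0, -3], 0, 1]
    - [[0, 0, -3], 0, 1]
    - [[0, 0, 0], 0, 1]

```text
time_s: 3.3
eef_pos: [0.4594, -0.0115, 0.1064]
tool_rot: [164.8, 90.0, -14.2]
wrist_force: [-0.4, 0.1, 0.5]
grip_width: -0.005
```

Emit:
play_rows:
  steps:
    - [[0, 0, -2], 0, 1]
    - [[0, 0, -2], 0, 1]
    - [[0, 0, 0], 0, 1]

```text
time_s: 3.55
eef_pos: [0.4632, -0.0114, 0.1063]
tool_rot: [151.2, 90.0, -27.7]
wrist_force: [-0.6, -0.9, 0.4]
grip_width: 0.0
```

Emit:
play_rows:
  steps:
    - [[0, 0, -2], 0, 1]
    - [[0, 0, -2], 0, 1]
    - [[0, 0, 0], 0, 1]

```text
time_s: 3.8
eef_pos: [0.4672, -0.0114, 0.1063]
tool_rot: [162.1, 90.0, -16.8]
wrist_force: [-0.1, -0.6, -0.5]
grip_width: -0.002
```

Emit:
play_rows:
  steps:
    - [[0, 0, -2], 0, 1]
    - [[0, 0, -1], 0, 1]
    - [[0, 0, 0], 0, 1]

```text
time_s: 4.05
eef_pos: [0.4696, -0.0113, 0.1063]
tool_rot: [4.1, 89.9, -174.8]
wrist_force: [-2.3, -0.2, -0.5]
grip_width: 0.002
```

```bash
python3 snap.py 3
```

```text
4.15 [ 0.4696379  -0.01128625  0.10625257] [-1.16015352  0.47223018  0.73740731] [0.01060696 0.22434782 0.0061745 ]
```

View pics/c3.png

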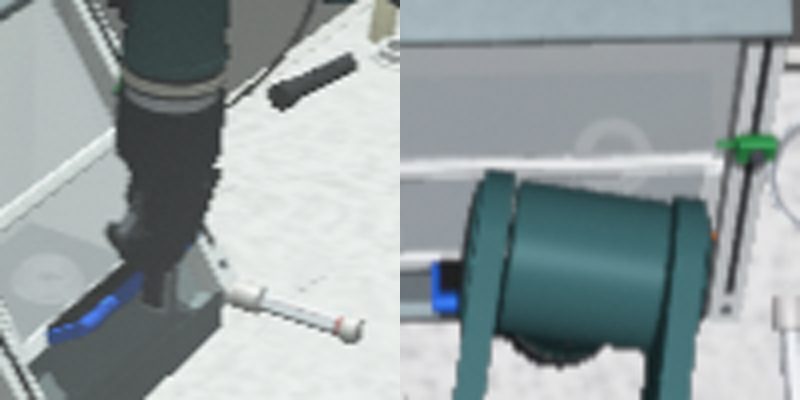

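Emit:
play_rows:
  steps:
    - [[0, 0, -0.9], 0, 1]
    - [[0, 0, -0.9], 0, 1]
    - [[-1.0, 0, -0.9], 0, 1]
    - [[-1.2, 0, -0.9], 0, 1]
    - [[-1.2, 0, -0.9], 0, 1]
    - [[-1.2, 0, -0.9], 0, 1]
    - [[-1.2, 0, -0.9], 0, 1]
    - [[-1.2, 0, -0.9], 0, 1]

```text
time_s: 4.82
eef_pos: [0.4739, -0.0112, 0.1123]
tool_rot: [-0.1, 89.5, -179.1]
wrist_force: [-9.4, 0.2, 3.0]
grip_width: -0.002
```

```bash
python3 snap.py 4
```

```text
4.9167 [ 0.47419928 -0.01116401  0.11262207] [-8.29341628 -0.11713073  3.76171938] [ 0.00267742  1.32651832 -0.01926249]
```

View pics/c4.png

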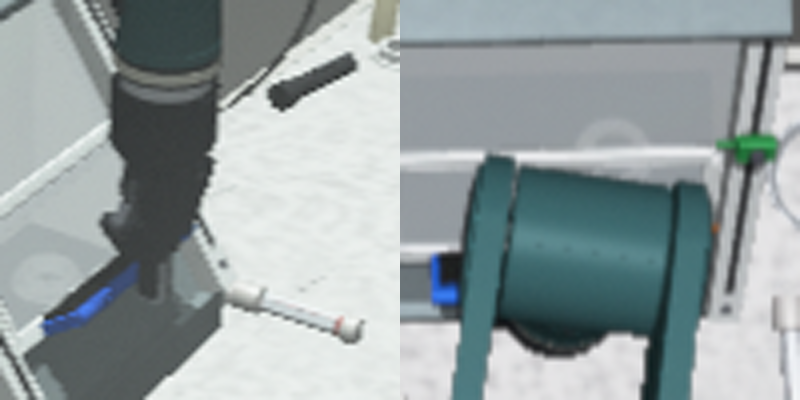

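Emit:
play_rows:
  steps:
    - [[-1.2, 0, -0.2], 0, 1]
    - [[-1.2, 0, -0.7], 0, 1]
    - [[-1.3, 0, -0.9], 0, 1]
    - [[-1.3, 0, -0.9], 0, 1]
    - [[-1.3, 0, -0.9], 0, 1]
    - [[-1.3, 0, -0.9], 0, 1]
    - [[-1.3, 0, -0.9], 0, 1]
    - [[-1.3, 0, -0.9], 0, 1]

```text
time_s: 5.58
eef_pos: [0.481, -0.011, 0.1225]
tool_rot: [-0.7, 89.6, -179.6]
wrist_force: [-6.6, -0.3, 1.1]
grip_width: 0.0
```

```bash
python3 snap.py 5
```

```text
5.6833 [ 0.48131985 -0.01104609  0.12284753] [-6.60315427  0.14796483  2.11818821] [ 0.03801283  1.0258609  -0.03978756]
```

View pics/c5.png

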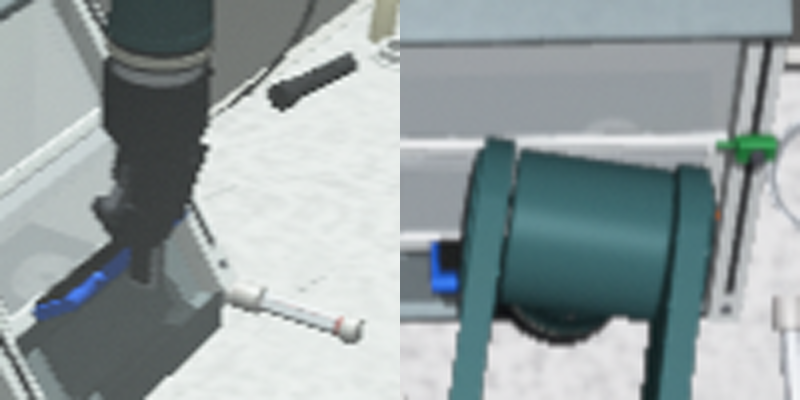

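Emit:
play_rows:
  steps:
    - [[-1.4, 0, -0.9], 0, 1]
    - [[-1.4, 0, -0.9], 0, 1]
    - [[-1.4, 0, -0.9], 0, 1]
    - [[-1.4, 0, -0.9], 0, 1]
    - [[-1.4, 0, -0.9], 0, 1]
    - [[-1.4, 0, -0.9], 0, 1]
    - [[-1.4, 0, -0.9], 0, 1]
    - [[-1.4, 0, -0.9], 0, 1]
    - [[-1.4, 0, -0.9], 0, 1]
    - [[-1.4, 0, -0.9], 0, 1]
    - [[-1.4, 0, -0.9], 0, 1]
    - [[-1.4, 0, -0.9], 0, 1]

```text
time_s: 6.68
eef_pos: [0.4931, -0.0108, 0.1397]
tool_rot: [-2.4, 89.8, 178.7]
wrist_force: [-5.8, 0.3, 0.0]
grip_width: 0.002
```

Emit:
play_rows:
  steps:
    - [[-1.4, 0, -1], 0, 1]
    - [[-1.4, 0, -1], 0, 1]
    - [[-1.4, 0, -1], 0, 1]
    - [[-1.4, 0, -1], 0, 1]
    - [[-1.4, 0, -1], 0, 1]
    - [[-1.4, 0, -1], 0, 1]
    - [[-1.4, 0, -1], 0, 1]
    - [[-1.4, 0, -1], 0, 1]
    - [[-1.4, 0, -1], 0, 1]
    - [[-1.4, 0, -1], 0, 1]
    - [[0, 0, 0], 0, 1]

```text
time_s: 7.6
eef_pos: [0.5034, -0.0105, 0.1543]
tool_rot: [-3.2, 89.9, 177.9]
wrist_force: [-5.8, -0.0, 0.8]
grip_width: 0.004
```

```bash
python3 snap.py 6
```

```text
7.7 [ 0.50337036 -0.01052221  0.15430303] [-4.8425677   0.0293792   0.96107125] [ 0.03086177  0.90117829 -0.05318982]
```

View pics/c6.png

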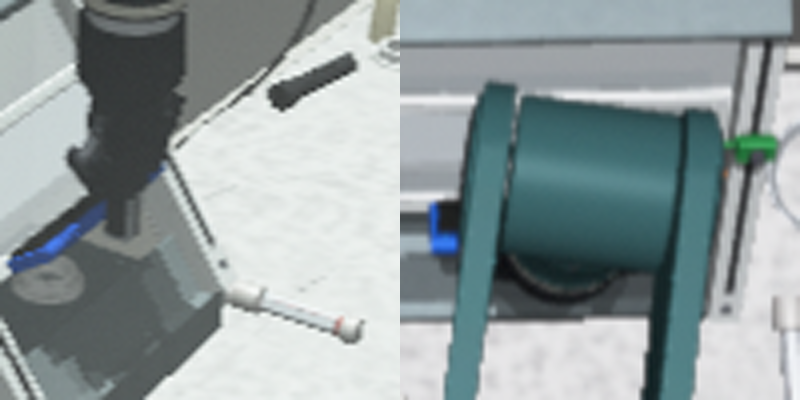

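Emit:
play_rows:
  steps:
    - [[-1.4, 0, -1], 0, 1]
    - [[-1.4, 0, -1], 0, 1]
    - [[-1.4, 0, -1], 0, 1]
    - [[-1.4, 0, -1], 0, 1]
    - [[-1.4, 0, -1], 0, 1]
    - [[-1.4, 0, -1], 0, 1]
    - [[-1.4, 0, -1], 0, 1]
    - [[-1.4, 0, -1], 0, 1]
    - [[-1.4, 0, -1], 0, 1]
    - [[-1.4, 0, -1], 0, 1]
    - [[-1.4, 0, -1], 0, 1]
    - [[-1.4, 0, -1], 0, 1]

```text
time_s: 8.7
eef_pos: [0.5149, -0.0103, 0.1708]
tool_rot: [-3.9, 89.8, 177.1]
wrist_force: [-7.0, 0.3, -0.4]
grip_width: 0.002
```

Emit:
play_rows:
  steps:
    - [[-1.4, 0, -1], 0, 1]
    - [[0, 0, 0], 0, 1]
    - [[0, 0, 2], 0, 1]
    - [[0, 0, 8], 0, 1]
    - [[0, 0, 25], 0, 1]
    - [[0, 0, 35], 0, 1]
    - [[0, 0, 35], 0, 1]
    - [[0, 0, 25], 0, 1]
    - [[0, 0, 0], 0, 1]
    - [[0, 0, 0], 0, 1]

```text
time_s: 9.53
eef_pos: [0.3871, -0.0129, 0.1732]
tool_rot: [171.1, 89.8, -7.9]
wrist_force: [-0.3, -0.1, -0.4]
grip_width: -0.003
```

```bash
python3 snap.py 7; python3 - <<'E'
import cv2,numpy as np
def crop(n,r0,r1,c0,c1,f):
    a=cv2.imread(f"pics/{n}7.png")[r0:r1,c0:c1]; return cv2.resize(a,None,fx=f,fy=f,interpolation=cv2.INTER_NEAREST)
cv2.imwrite("pics/z7.png",np.hstack([crop("side",130,180,320,370,8),crop("top",160,210,360,410,8)]))
E
```

```text
9.6333 [ 0.38818467 -0.01295725  0.17312414] [ 0.2670468   0.5054977  -0.16078268] [-0.00779873 -0.00397827 -0.03249072]
```

View pics/c7.png

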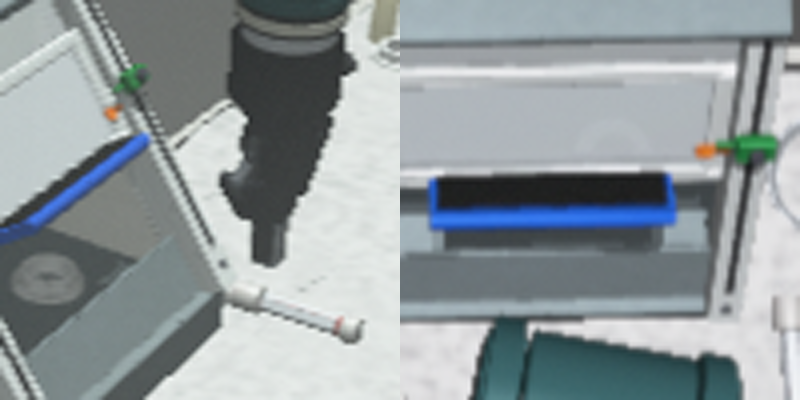

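View pics/z7.png

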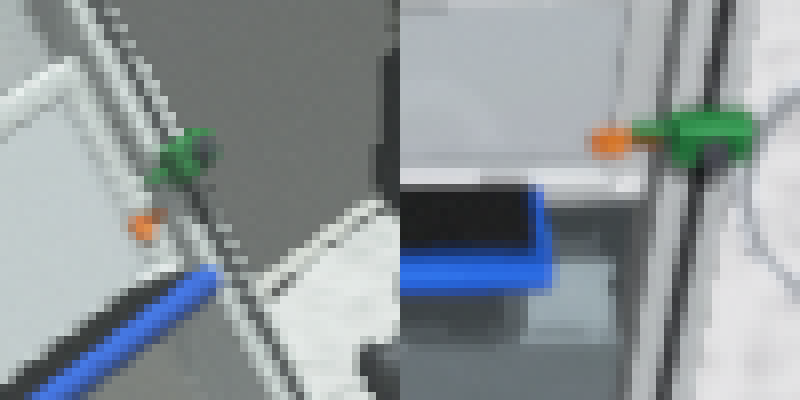

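```bash
cat > idx.py <<'E'
import sys
from h import *
np.set_printoptions(precision=4,suppress=True)
yaw=np.deg2rad(1.1); a=np.deg2rad(35)
d=np.array([np.sin(a)*np.cos(yaw),np.sin(a)*np.sin(yaw),np.cos(a)]); out=np.array([-np.cos(a)*np.cos(yaw),-np.cos(a)*np.sin(yaw),np.sin(a)]); lat=np.array([-np.sin(yaw),np.cos(yaw),0])
def w(im,kind):
    f=im.astype(float); b,g,r=f[...,0],f[...,1],f[...,2]
    v=(r-b-40) if kind=="o" else (g-np.maximum(r,b)-20)
    return np.clip(v,0,None)
def cen(n,k,kind):
    im=cv2.imread(f"pics/{n}{k}.png"); r=(130,215,325,375) if n=="side" else (160,215,370,415)
    W=w(im[r[0]:r[1],r[2]:r[3]],kind); m=cv2.moments(W); return np.array([r[2]+m["m10"]/m["m00"],r[0]+m["m01"]/m["m00"]]),m["m00"]
def meas(k):
    R={}
    for kind in "og":
        s,ms=cen("side",k,kind); t,mt=cen("top",k,kind); x,f=tri(s,t); R[kind]=x; print(k,kind,s,t,int(ms),int(mt),x,"slope",d@x*1e3,"out",out@x*1e3,"lat",lat@x*1e3,"res",f)
    return R
if __name__=="__main__":
    A=meas("0")
    for k in sys.argv[1:]:
        B=meas(k); D=B['o']-A['o']; print("moved",D, d@D*1e3,out@D*1e3,lat@D*1e3)
E
python3 idx.py 7
```

```text
0 o [349.7561 180.6008] [384.0952 198.6655] 779 1429 [ 0.5298 -0.1157  0.1203] slope 401.08017449376007 out -363.0976883545108 lat -125.88456410112644 res [ 0.3515  0.0492 -0.1435 -0.2797]
0 g [342.2281 148.6375] [397.673  175.8532] 469 1908 [ 0.5762 -0.139   0.2071] slope 498.5597311030627 out -350.9714976861519 lat -150.08117607791303 res [ 0.4442  0.0709 -0.1739 -0.3319]
7 o [337.4639 157.8339] [386.1435 177.2713] 638 1408 [ 0.5764 -0.1126  0.1863] slope 481.90287876100297 out -363.42006595622405 lat -123.66506396625473 res [ 0.3062  0.0506 -0.1233 -0.234 ]
7 g [342.2311 148.6524] [397.5439 175.8623] 515 2041 [ 0.5761 -0.1387  0.2072] slope 498.6059001179962 out -350.8191742817742 lat -149.75158906334417 res [ 0.4159  0.0664 -0.1629 -0.3108]
moved [0.0466 0.0031 0.066 ] 80.82270426724298 -0.3223776017132462 2.2195001348717187
```

```bash
python3 - <<'E'
from idx import *
np.set_printoptions(linewidth=200)
for k in("0","7"):
    im=cv2.imread(f"pics/side{k}.png").astype(int); print("side",k,"rows146-156 cols335-349 g-max(r,b)"); print((im[...,1]-np.maximum(im[...,0],im[...,2]))[145:157,335:350])
    im=cv2.imread(f"pics/top{k}.png").astype(int); print("top rows 170-184 cols 384-406"); print((im[...,1]-np.maximum(im[...,0],im[...,2]))[170:184,384:406])
im=cv2.imread("pics/top7.png").astype(int); print("orange top"); print((im[...,2]-im[...,0])[172:184,380:396])
im=cv2.imread("pics/side7.png").astype(int); print("orange side"); print((im[...,2]-im[...,0])[153:164,330:346])
im=cv2.imread("pics/top0.png").astype(int); print("orange top0"); print((im[...,2]-im[...,0])[194:204,378:394])
im=cv2.imread("pics/side0.png").astype(int); print("orange side0"); print((im[...,2]-im[...,0])[175:187,343:358])
E
```

```text
side 0 rows146-156 cols335-349 g-max(r,b)
[[ 2  3  3  2 -1  1  3  2  2  2  2  3  3  2  3]
 [ 2  3  2  1  3  0  1  4 41 54 47 28  2  2  2]
 [ 2  2  3  4  2  1 22 46 52 18 -1  1  3  3  2]
 [ 1  4  2  2 13 35 49 50 37 11 -5  3  7  4  3]
 [ 2  1  2  4  9 25 32 41 37 12 -1 11 13  2  2]
 [ 2  3  3  3  5 20 23 37 47 33 14  7  3  4  2]
 [ 1  2  3 10 37 46 22 27 38 38 10  3  2  3  2]
 [ 1  2  5 26 37 21 17 21 18  7  3  3  3  1  4]
 [ 2  2  3  5  5  4  8  8  1  1  1  2  3  3  4]
 [ 2  1  1  2  1  1  2  2  1  0  1  2  2  4  2]
 [ 0  1  2  2  2  2  1  0  1  0  2  2  2  2  2]
 [ 1  2  1  3  3  1  2  2  1  2  1  1  2  2  3]]
top rows 170-184 cols 384-406
[[-5 -4 -3 -4 -3 -3 -3 -4 -2 -1 -2 -3 -3 -1 -2 -3 -3 -3 -3 -1 -1 -2]
 [-4 -4 -5 -5 -3 -3 -4 -3 -2 -2 -2 -2 -1 -2 -1 -2 -3 -2 -2 -3 -1 -2]
 [-5 -4 -5 -4 -4 -3 -3 -3 -1  1  1  0  1  0  3  1  1  2  2 -1 -1 -2]
 [-6 -5 -4 -5 -4 -2 -4 -2 -1  4 12 15 15 20 31 24 16 21 18  7 -2 -5]
 [-5 -5 -4 -5 -3  5  7  7 11 21 50 54 54 57 60 60 56 56 54 38  2 -6]
 [-5 -5 -5 -4  1 28 32 35 39 42 52 63 66 64 66 66 67 66 66 58 14 -4]
 [-5 -4 -4 -5  1 32 39 43 47 42 45 62
[... 4938 characters left out ...]
4  -2]
 [ -8  -9  -7  -6  -6  -5  -5  -3  -6  -6  -7  -7  -4  -4  -4]
 [ -9  -9  -8  -9  -6  -6  -6  -5  -4  -4  -5  -6  -5  -4  -5]
 [ -8  -8  -9  -9  -7  -6  -6  -5  -5  -5  -6  -6  -6  -5  -5]
 [ -7  -7  -9  -7  -7   1  21  46  96  75  -4  -6  -7  -4  -4]
 [ -6  -7  -8  -8  10  72 130 130 108  37  -5  -5  -6  -6  -5]
 [ -8  -9  -9 -10   6  76 136 131  64  -2  -4  -4  -6  -7  -6]
 [ -7  -7  -8  -9  -9  27 118 109  31  -5  -3  -4  -6  -7  -7]
 [ -8  -6  -7  -8  -9   8  48  32  -5  -7  -5  -4  -5  -7  -8]
 [ -7  -8  -8  -7  -9  -7  -8  -7  -7  -6  -5  -6  -5  -6  -6]
 [ -7  -8  -7  -8  -7  -8  -9  -8  -7  -6  -7  -6  -3  -5  -6]
 [ -7  -8  -9  -9  -8  -9 -10  -9  -7  -9  -7  -5  -5  -4  -6]]
```

```bash
python3 - <<'E'
from idx import *
i0,f=tri((352.6,179.3),(388.7,198.4)); print("idx0",i0,d@i0*1e3,out@i0*1e3,lat@i0*1e3,f)
for tip in [(338.0,152.0),(338.5,151.7),(337.6,152.2),(338,151.5)]:
    c,g=tri(tip,(388.65,175.55)); print("clip",tip,c,d@c*1e3,out@c*1e3,lat@c*1e3,g,"diff",d@(c-i0)*1e3)
# movement by each camera
dot0=tri((349.6,180.9),(382.8,198.5))[0]
for n,o in (("side",i0),("top",i0)):
    print(n,"px per mm slope",(proj(n,i0+d*.01)-proj(n,i0))/10,"out",(proj(n,i0+out*.01)-proj(n,i0))/10,"lat",(proj(n,i0+lat*.01)-proj(n,i0))/10)
i7,f=tri((340.6,156.2),(389,177.2)); print(i7,d@i7*1e3,f)
E
```

```text
idx0 [ 0.5295 -0.1292  0.1191] 399.8065308938838 -363.31355053716 -139.32462066431899 [-0.201  -0.0275  0.0814  0.1591]
clip (338.0, 152.0) [ 0.5774 -0.1164  0.2044] 497.2613140403704 -353.87735645105465 -127.42443718942606 [ 0.3787  0.0627 -0.1509 -0.2861] diff 97.45478314648658
clip (338.5, 151.7) [ 0.5766 -0.1164  0.2057] 497.94511796412996 -352.4352031189969 -127.4426107478373 [ 0.1224  0.0202 -0.0487 -0.0924] diff 98.1385870702462
clip (337.6, 152.2) [ 0.578  -0.1163  0.2034] 496.82516262047056 -354.92699078759534 -127.38145963989592 [ 0.5874  0.0975 -0.2342 -0.4439] diff 97.01863172658675
clip (338, 151.5) [ 0.5771 -0.116   0.2063] 498.6530044602302 -352.5535697755065 -127.07328400367452 [ 0.426   0.0706 -0.1696 -0.3216] diff 98.84647356634649
side px per mm slope [[-0.1447 -0.2815]] out [[ 0.2395 -0.0851]] lat [[-0.1603  0.1304]]
top px per mm slope [[ 0.0376 -0.2517]] out [[0.0444 0.2655]] lat [[-0.3633  0.0066]]
[ 0.5738 -0.1205  0.19  ] 483.38039710109206 [-0.6992 -0.1134  0.2793  0.5316]
```

Emit:
play_rows:
  steps:
    - [[0, 0, -25], 0, 1]
    - [[0, 0, -35], 0, 1]
    - [[0, 0, -30], 0, 1]
    - [[0, 0, -20], 0, 1]
    - [[0, 0, -10], 0, 1]
    - [[0, 0, -4], 0, 1]
    - [[0, 0, -2], 0, 1]
    - [[0, 0, -2], 0, 1]
    - [[0, 0, 0], 0, 1]

```text
time_s: 10.38
eef_pos: [0.5148, -0.0104, 0.1726]
tool_rot: [94.5, 90.0, -84.4]
wrist_force: [0.3, 0.1, 0.3]
grip_width: 0.001
```

Emit:
play_rows:
  steps:
    - [[0, 0, -2], 0, 1]
    - [[-1.4, 0, -1], 0, 1]
    - [[-1.4, 0, -1], 0, 1]
    - [[-1.4, 0, -1], 0, 1]
    - [[-1.4, 0, -1], 0, 1]
    - [[-1.4, 0, -1], 0, 1]
    - [[-1.4, 0, -1], 0, 1]
    - [[-1.4, 0, -1], 0, 1]
    - [[-1.4, 0, -1], 0, 1]
    - [[0, 0, 0], 0, 1]

```text
time_s: 11.22
eef_pos: [0.5241, -0.0102, 0.1841]
tool_rot: [-0.2, 89.9, -179.1]
wrist_force: [-6.1, -0.3, 1.7]
grip_width: 0.001
```

Emit:
play_rows:
  steps:
    - [[0, 0, 2], 0, 1]
    - [[0, 0, 8], 0, 1]
    - [[0, 0, 25], 0, 1]
    - [[0, 0, 35], 0, 1]
    - [[0, 0, 35], 0, 1]
    - [[0, 0, 25], 0, 1]
    - [[0, 0, 0], 0, 1]

```text
time_s: 11.8
eef_pos: [0.3919, -0.0125, 0.1841]
tool_rot: [155.7, 89.9, -23.3]
wrist_force: [-0.1, 1.3, -0.6]
grip_width: -0.005
```

```bash
python3 snap.py 8; python3 idx.py 8; python3 - <<'E'
import cv2,numpy as np
np.set_printoptions(linewidth=200)
def crop(n,r0,r1,c0,c1,f):
    a=cv2.imread(f"pics/{n}8.png")[r0:r1,c0:c1]; return cv2.resize(a,None,fx=f,fy=f,interpolation=cv2.INTER_NEAREST)
cv2.imwrite("pics/z8.png",np.hstack([crop("side",130,170,320,360,10),crop("top",155,195,370,410,10)]))
im=cv2.imread("pics/top8.png").astype(int); print("orange top"); print((im[...,2]-im[...,0])[168:184,380:396])
im=cv2.imread("pics/side8.png").astype(int); print("orange side"); print((im[...,2]-im[...,0])[147:164,330:346])
E
```

```text
11.9 [ 0.39528551 -0.01275464  0.18454271] [-0.47939202 -0.67151689  0.64555519] [0.03611138 0.00926106 0.01102044]
0 o [349.7561 180.6008] [384.0952 198.6655] 779 1429 [ 0.5298 -0.1157  0.1203] slope 401.08017449376007 out -363.0976883545108 lat -125.88456410112644 res [ 0.3515  0.0492 -0.1435 -0.2797]
0 g [342.2281 148.6375] [397.673  175.8532] 469 1908 [ 0.5762 -0.139   0.2071] slope 498.5597311030627 out -350.9714976861519 lat -150.08117607791303 res [ 0.4442  0.0709 -0.1739 -0.3319]
8 o [335.6343 153.6394] [387.6215 173.3821] 782 1984 [ 0.5847 -0.1149  0.1971] slope 495.52045715821595 out -363.9568405021807 lat -126.12903475964646 res [ 0.4007  0.0677 -0.1607 -0.3036]
8 g [342.2736 148.626 ] [397.5617 175.8575] 508 2049 [ 0.5761 -0.1388  0.2073] slope 498.6574065891205 out -350.72583338983253 lat -149.7992259287892 res [ 0.3958  0.0631 -0.155  -0.2958]
moved [0.0549 0.0008 0.0769] 94.4402826644559 -0.8591521476698751 -0.24447065852001834
orange top
[[-11 -10 -10 -11 -11 -11 -11  -7  -6  -5  -5  -6  -5  -5  -5  -6]
 [-10 -10 -11 -11 -11 -11 -10  -7  -5  -5  -6  -5  -4  -3  -5  -6
[... 1664 characters left out ...]
  -5   -4   -5   -4   -4   -3   -3]
 [ -12  -12  -11  -10   -1   20   16   -3   -5   -4   -4   -5   -4   -5   -4   -4]
 [ -11  -11  -11  -11  -10   -9   -7   -5   -5   -3   -3   -4   -4   -6   -5   -3]
 [ -11  -11  -12  -11  -10  -10   -8   -6   -6   -5   -6   -5   -5   -7   -7   -6]
 [ -11  -11  -11  -11  -10  -11   -9   -5   -5   -7   -5   -4  -33  -99  -86  -34]
 [ -10  -10  -11  -12  -10  -10   -4   -6   -4   -3  -42 -105 -155 -156 -148  -66]
 [ -10  -10  -10   -9   -7   -5   -5   -3   -3  -30 -117 -158 -157 -145 -120  -52]
 [ -10  -10   -9   -5   -3   -3   -2   -3  -62 -136 -158 -153 -137 -107  -60  -17]
 [ -10   -7   -4   -3   -2   -2  -28 -112 -157 -157 -152 -128  -94  -55  -18   -6]]
```

View pics/z8.png

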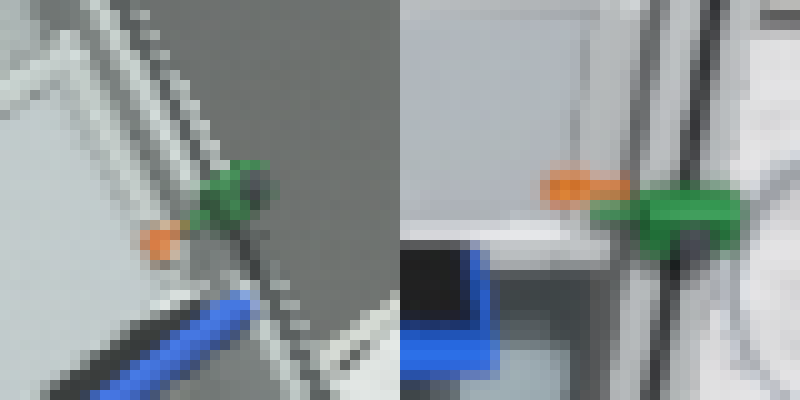

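```bash
cat > fit.py <<'E'
from idx import *
from scipy.optimize import nnls
SS=16
def cov(n,corners,r,sig):
    p=proj(n,corners); q=(p-np.array([r[2],r[0]])+.5)*SS
    H,W=(r[1]-r[0])*SS,(r[3]-r[2])*SS
    im=np.zeros((H,W),np.float32); h=cv2.convexHull(np.round(q*16).astype(np.int32).reshape(-1,1,2)); cv2.fillConvexPoly(im,h,1.0,shift=4)
    if sig>0: im=cv2.GaussianBlur(im,(0,0),sig*SS)
    return im.reshape(H//SS,SS,W//SS,SS).mean((1,3))
def box(s,o,l0,l1,h,t):
    return np.array([s_*d+o_*out+l_*lat for s_ in(s-h/2,s+h/2) for o_ in(o-t/2,o+t/2) for l_ in(l0,l1)])
def data(n,k,kind,r):
    f=cv2.imread(f"pics/{n}{k}.png").astype(float)[r[0]:r[1],r[2]:r[3]]
    return f[...,2]-f[...,0] if kind=="o" else f[...,1]-np.maximum(f[...,0],f[...,2])
def orange(k,rs,rt,s0,show=False):
    D={"side":(data("side",k,"o",rs),rs),"top":(data("top",k,"o",rt),rt)}
    # params mm: s,out,latR,dotsize,t,calib dx side,sig
    def model(p):
        s,o,lr,a,t,dc,sig=p; R=[]
        for n,(z,r) in D.items():
            c=np.array([0,0])
            L=box(s,o,lr,lr+22,4,t)*1e-3; Q=box(s,o,lr+22-a,lr+22,a,t)*1e-3
            sh=(dc if n=="side" else 0)
            rr=r
            m=np.maximum(cov(n,L,rr,sig),cov(n,Q,rr,sig))
            if abs(sh)>1e-9: m=cv2.warpAffine(m.astype(np.float32),np.float32([[1,0,sh],[0,1,0]]),m.shape[::-1],flags=cv2.INTER_LINEAR)
            A=np.c_[m.ravel(),np.ones(m.size)]; x,*_=np.linalg.lstsq(A,z.ravel(),rcond=None); R.append((A@x-z.ravel())/150)
        return np.concatenate(R)
    best=least_squares(model,[s0,-363.3,-139,9,2,0,.5],x_scale=[1,1,1,1,1,.3,.3],diff_step=None,bounds=([s0-8,-375,-150,5,.2,-1.5,.1],[s0+8,-345,-130,14,6,1.5,1.2]),method='trf',jac='3-point') if 0 else None
    from scipy.optimize import minimize
    f=lambda p:(model(p)**2).sum()+ (0 if .2<p[4]<6 and .05<p[6]<1.5 and 4<p[3]<14 else 10)
    b=minimize(f,[s0,-363.3,-137,9,2,0,.5],method="Nelder-Mead",options=dict(maxiter=1500,xatol=.01,fatol=1e-5,initial_simplex=None))
    print("orange",k,"s,out,latR,dot,t,dc,sig",b.x,"cost",b.fun); return b.x
def green(k,s0,dc,sig,h=4,tt=None,blk=True):
    rs=(149,157,333,341); rt=(170,181,384,393)
    from scipy.optimize import minimize
    D={"side":(data("side",k,"g",rs),rs),"top":(data("top",k,"g",rt),rt)}
    def model(p):
        s,o,lt,t,bl=p; R=[]
        for n,(z,r) in D.items():
            m=cov(n,box(s,o,lt-bl,lt,h,t)*1e-3,r,sig)
            B=cov(n,box(s,o,lt-bl-26,lt-bl,16,12)*1e-3,r,sig)*(m<.5)
            if n=="side": m,B=[cv2.warpAffine(q.astype(np.float32),np.float32([[1,0,dc],[0,1,0]]),q.shape[::-1]) for q in(m,B)]
            w=np.ones(z.shape)
            if n=="side": w[:3,5:]=0; w[:2,4:]=0; w[:,7:]=0
            else: w[:,8:]=0
            w=w.ravel()
            A=np.c_[m.ravel(),np.ones(m.size)]*w[:,None]; x,*_=np.linalg.lstsq(A,z.ravel()*w,rcond=None); R.append((A@x-z.ravel()*w)/45)
        return np.concatenate(R)
    f=lambda p:(model(p)**2).sum()+(0 if .5<p[3]<7 else 10)
    b=minimize(f,[s0,-354,-127,tt or 3,14],method="Nelder-Mead",options=dict(maxiter=1500,xatol=.01,fatol=1e-5))
    print("green",k,"s,out,tip,t,bl",b.x,"cost",b.fun,"h",h); return b.x
E
cat > runfit.py <<'E'
from fit import *
o0=orange("0",(174,188,343,359),(192,206,376,395),401)
o8=orange("8",(150,159,328,342),(168,177,380,397),495.5)
print("moved",o8[0]-o0[0])
for s0 in(495,499):
  for o in (o0,o8):
    g=green("0",s0,o[5],o[6]); print("remaining", g[0]-o8[0])
E
python3 runfit.py
```

```text
orange 0 s,out,latR,dot,t,dc,sig [ 401.6193 -362.1357 -139.1266    9.638     1.9157    0.        0.5059] cost 2.3261582993090175
orange 8 s,out,latR,dot,t,dc,sig [ 496.3235 -362.4895 -139.0425    9.9636    1.9849   -0.0002    0.5095] cost 1.1953710207824906
moved 94.70414359649294
green 0 s,out,tip,t,bl [ 497.6942 -352.3598 -127.3306    2.6188   14.9806] cost 0.17110937301543866 h 4
remaining 1.3707331493631045
green 0 s,out,tip,t,bl [ 497.6879 -352.3706 -127.3643    2.6066   15.0142] cost 0.17116216244048477 h 4
remaining 1.3644808076379604
green 0 s,out,tip,t,bl [ 497.7047 -352.3491 -127.4819    3.079    14.4296] cost 0.15568432281584516 h 4
remaining 1.3812568028647547
green 0 s,out,tip,t,bl [ 497.7098 -352.3262 -127.4424    3.0679   14.4742] cost 0.15635576139429158 h 4
remaining 1.3862997120824048
```

```bash
sed -i 's/\[s0,-363.3,-137,9,2,0,.5\],method="Nelder/[s0,-363.3,-139,9.6,2,-0.5,.5],method="Nelder/' fit.py; python3 runfit.py
```

```text
orange 0 s,out,latR,dot,t,dc,sig [ 401.1418 -362.2616 -139.4437   10.0062    2.0083   -0.5046    0.4955] cost 1.8971831052223602
orange 8 s,out,latR,dot,t,dc,sig [ 496.0245 -362.4605 -139.3273    9.9893    2.0968   -0.4683    0.5044] cost 0.7940723894192411
moved 94.88262916971087
green 0 s,out,tip,t,bl [ 497.4863 -352.4998 -127.6948    2.9816   14.3814] cost 0.11351312548922055 h 4
remaining 1.4618413644531074
green 0 s,out,tip,t,bl [ 497.5665 -352.4233 -127.6431    2.9963   14.3619] cost 0.11110691559515465 h 4
remaining 1.5420335147099422
green 0 s,out,tip,t,bl [ 497.3503 -352.6478 -127.8396    3.1061   14.4383] cost 0.11338366548076556 h 4
remaining 1.3258135259781625
green 0 s,out,tip,t,bl [ 497.402  -352.6207 -127.7581    3.1138   14.6158] cost 0.11137162856516986 h 4
remaining 1.3775786764089162
```

Emit:
play_rows:
  steps:
    - [[0, 0, -25], 0, 1]
    - [[0, 0, -35], 0, 1]
    - [[0, 0, -30], 0, 1]
    - [[0, 0, -20], 0, 1]
    - [[0, 0, -10], 0, 1]
    - [[0, 0, -4], 0, 1]
    - [[0, 0, -2], 0, 1]
    - [[0, 0, -2], 0, 1]
    - [[0, 0, 0], 0, 1]
    - [[0, 0, 0], 0, 1]

```text
time_s: 12.73
eef_pos: [0.5226, -0.0103, 0.184]
tool_rot: [151.8, 90.0, -27.2]
wrist_force: [0.7, 0.6, -0.4]
grip_width: 0.002
```

Emit:
play_rows:
  steps:
    - [[0, 0, -1], 0, 1]
    - [[0, 0, -1], 0, 1]
    - [[-0.6, 0, -0.4], 0, 1]
    - [[-0.6, 0, -0.4], 0, 1]
    - [[0, 0, 0], 0, 1]
    - [[0, 0, 0], 0, 1]

```text
time_s: 13.23
eef_pos: [0.5243, -0.0102, 0.1845]
tool_rot: [0.3, 89.8, -178.6]
wrist_force: [-6.3, -0.8, 0.4]
grip_width: 0.004
```

Emit:
play_rows:
  steps:
    - [[-0.4, 0, -0.5], 0, 1]
    - [[0, 0, 0], 0, 1]
    - [[0, 0, 0], 0, 1]

```text
time_s: 13.48
eef_pos: [0.5246, -0.0102, 0.1848]
tool_rot: [0.4, 89.7, -178.5]
wrist_force: [-5.4, -0.3, 2.1]
grip_width: 0.0
```

Emit:
play_rows:
  steps:
    - [[0, 0, 2], 0, 1]
    - [[0, 0, 8], 0, 1]
    - [[0, 0, 25], 0, 1]
    - [[0, 0, 35], 0, 1]
    - [[0, 0, 35], 0, 1]
    - [[0, 0, 25], 0, 1]
    - [[0, 0, 0], 0, 1]

```text
time_s: 14.07
eef_pos: [0.3931, -0.0124, 0.1854]
tool_rot: [144.4, 90.0, -34.5]
wrist_force: [-0.0, 0.5, 0.3]
grip_width: 0.001
```

```bash
python3 snap.py 9; cat > rf2.py <<'E'
import sys
from fit import *
k=sys.argv[1]; s0=float(sys.argv[2])
o=orange(k,(147,159,326,338),(166,177,380,397) if len(sys.argv)<4 else (166,175,380,397),s0)
for a in(495,499):
    g=green(k,a,o[5],o[6]); print("remaining",g[0]-o[0],"vs fit0",497.46-o[0])
E
python3 rf2.py 9 497; python3 rf2.py 8 495
```

```text
14.1667 [ 0.39648479 -0.01268808  0.18596286] [ 0.06213888 -0.3901418   1.23352047] [-0.00477203  0.0362648   0.01499318]
orange 9 s,out,latR,dot,t,dc,sig [ 497.0376 -362.1019 -139.6329    9.8973    2.0299   -0.4808    0.5182] cost 1.0375713739060408
green 9 s,out,tip,t,bl [ 496.943  -362.582  -118.3244    3.0974   14.323 ] cost 16.421900695793827 h 4
remaining -0.09455206567463392 vs fit0 0.42244999886582946
green 9 s,out,tip,t,bl [ 496.9572 -362.7418 -118.3878    3.1201   15.2197] cost 15.38541184545884 h 4
remaining -0.08032811546019047 vs fit0 0.42244999886582946
orange 8 s,out,latR,dot,t,dc,sig [ 496.1344 -362.2826 -139.3973    9.9706    2.0043   -0.5032    0.4955] cost 0.8374024231973518
green 8 s,out,tip,t,bl [ 496.0324 -362.8327 -117.8979    3.104    14.5178] cost 18.173577566300086 h 4
remaining -0.10200464891590855 vs fit0 1.3256225522902128
green 8 s,out,tip,t,bl [ 486.5612 -362.5863 -129.2112    2.9541   14.4125] cost 57.93729972409865 h 4
remaining -9.573185078367032 vs fit0 1.3256225522902128
```

```bash
python3 idx.py 9 | tail -2; python3 - <<'E'
import cv2,numpy as np
a=cv2.imread("pics/side9.png")[100:310,240:430]; b=cv2.imread("pics/top9.png")[110:270,220:440]
cv2.imwrite("pics/f9.png",np.hstack([cv2.resize(a,(380,420)),cv2.resize(b,(420,420*160//220)) if 0 else cv2.copyMakeBorder(cv2.resize(b,(418,304)),0,116,0,0,cv2.BORDER_CONSTANT)]))
E
```

```text
9 g [342.2697 148.6437] [397.5197 175.8606] 508 2059 [ 0.5761 -0.1387  0.2073] slope 498.6375785300657 out -350.7168037758632 lat -149.6996965830349 res [ 0.3883  0.0619 -0.152  -0.2902]
moved [0.0552 0.0006 0.0779] 95.48539799266742 -0.5602923612496205 -0.46309590846910076
```

View pics/f9.png

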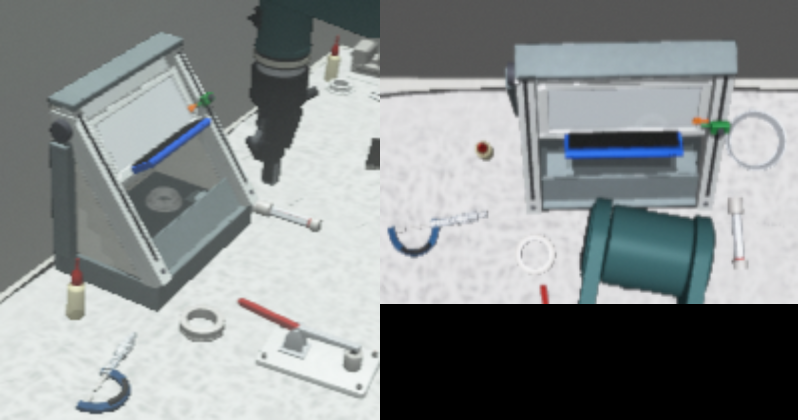

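The window stands with the orange line at the pointer, the clip and parts have not moved, and the hand is about 12 cm clear. I'm handing the job in.

Emit:
play_rows:
  steps:
    - [[-10, 0, 10], 0, 1]
    - [[0, 0, 0], 0, 1]
    - [[0, 0, 0], 0, 1]
    - [[0, 0, 0], 0, 1]

```text
time_s: 14.5
eef_pos: [0.3874, -0.0129, 0.1952]
tool_rot: [172.4, 90.0, -6.5]
wrist_force: [-0.1, 0.6, 0.2]
grip_width: 0.001
```

```bash
python3 -c "
from plant import *
print(sense()['wrist_force']); print(finish_job())"
```

```text
[-0.06173958  0.58279615  0.19364563]
the job is handed in; nothing more can be done
None
```

The window is up about 95.5 mm and standing with the orange index line within about 0.5 mm of the clip pointer. I handed the job in at 14.5 s.

**How I pushed:** this interface keeps the tool pointing straight down, so the fingers could not reach up under the lip from below. I put the closed fingertips below the lip's rounded front edge at mid-width. I then moved them up the slope with their front side bearing on that edge. Nothing was pinched and the fingers stayed away from the pane. The reported push forces stayed under 10 N. I did it in three pushes, backing off between them to measure.

**Last checks:**
- **Level:** fitting both cameras' images puts the index about 0.4 mm below the pointer, with an uncertainty of roughly 1 mm. A rougher centroid and triangulation estimate gave about 1 to 2 mm below. I trusted the image fit because both marks share the same calibration error there.
- **Failed check:** refitting the pointer in the last images failed because the orange line now overlaps it. I used the pointer position from the first image instead. The green clip's centroid had moved by no more than 0.15 pixel since then.
- **Surroundings:** the gauges and parts in view look undisturbed. The hand stands about 13 cm clear of the lip, and the wrist force is at noise level.

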